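# Load a cell strip into the spring feeder and close its rail

### The arm

A 7-joint arm with a two-finger parallel gripper is mounted at the origin on a cart in front of the work surface, level with it; the furniture and walls round the work are solid. World frame = base frame: x ahead of the robot, y to its left, z up, the work surface at z = 0. Lengths are in m, angles in rad, forces in N, time in s.
With the tool pointing down it reaches from about 0.425 to 0.825 m from the base axis. Payload 3.6 kg.
Tool frame: the origin (TCP) lies at the centre of the arm's flange, where the gripper is bolted on; the fingertips stand 173 mm ahead of it and the grasp point (between the pads) lies 155 mm ahead of it (r.finger_overhang is the distance from the TCP to the fingertips, in m); y points along the fingers, x is the direction in which the jaws open and shut, and the axes are right-handed (so a half turn about y gives the same grasp; the last joint's range is limited). The gripper opens to 85 mm and grips with 20 to 120 N. Pads are 22 mm wide; open, the fingers measure 114 mm over their backs; the gripper's body (76 mm by 85 mm) begins 54 mm behind the grasp point. The pads swing forward as they close: fully open they stand 13 mm farther back than shut.
Start: joints at [1.173, 0.615, -0.013, 1.423, 0.008, 1.103, -0.04], TCP at [0.236, -0.606, 0.405] pointing down, gripper open.
Joint ranges: [-3.12, 3.12], [-0.3, 2.06], [-1.34, 1.32], [0.26, 2.42], [-1.36, 4.5], [0.01, 1.98], [-2.84, 2.84]. Speed limits (rad/s): [2.79, 2.79, 3.14, 3.14, 3.14, 3.14, 3.14].

### API

Orientations are given as a unit quaternion [x, y, z, w].
In Python, from cell import r, cams gives the robot as it stands.
- The arm moves only by the tool send_rows, never from a script. Its argument "increments" is a list of rows, each an object with "delta_rot": the turn, a rotation vector about the tool's x, y, z in degrees, a list of three; "translation": the shift along the tool's x, y, z in m, a list of three; "fingers": the opening, from 0 (shut) to 1 (fully open). In form: [{"delta_rot": [ax, ay, az], "translation": [x, y, z], "fingers": fingers}, ...]. A call has 1 to 5 rows; each row is the pose to reach, as a shift and turn from the pose commanded when the call began, along the tool's axes at that moment; what a row does not reach only later rows make up. A row lasts 1/12 s, in which the tool goes at most 41.7 mm and 7.16 degrees, less where a joint would pass 70% of its speed; a pose out of reach is approached as far as the arm can. A call with a gripper value outside its range is refused whole. The fingers move at their own pace and stop on an object; the grip force is fixed at half the most. Time passes only in rows, so rows that repeat a pose let the fingers close. It gives the time, the measured TCP pose, the force and the opening at its end, in the units of the state.
- r.observe(): the state, without advancing time (a new reading comes with each control period).
- cams.capture(name): name is "side" or "top" or "wrist"; returns a dict with "img" (400x640x3 uint8, red, green, blue), "intrinsics" (3x3 intrinsics, pixels), "dist_coeffs" ([k1, k2, p1, p2, k3] as OpenCV has them; the pictures are not rectified), "R" (3x3) and "t" (3): a world point X has camera coordinates R X + t; the wrist camera has in their place "T_tool_cam" (4x4, takes a point from camera to tool coordinates, whose origin is the TCP and whose axes are the tool frame's). Camera axes: x right, y down, z forward; pixel columns grow to the right and rows downward; lengths in m; the calibration is good to about 2 mm. A picture is of the moment at which its call begins: read the wrist's pose just before it. There is no depth.
- r.finish_job(): hands the job in, once; it reports no verdict.
The state is a dict: "t": time; "joints": joint angles; "qd": joint speeds; "joint_torque": joint torques, N m; "tool_pos": TCP position; "eef_rot": TCP orientation; "contact_force": force on the tool from outside, world axes, zero at the start; "ft_torque": the same for the moment, N m; "finger_gap": opening from 0.0 (shut) to 1.0 (fully open).
Only numpy, scipy, OpenCV 4.12 (cv2) and the standard library are available. Lean on these libraries where they do the work, as an engineer would, in place of code of your own. Each camera call takes 0.05 s, during which the arm holds its last target.

### The job

Load the long, eight-cell white strip into the channel of the strip feeder: press its end against the spring follower to push it back, set the strip down flat on the channel floor behind the front lip, and let go. Then slide the steel rail fully home over the strip by its black fin. Leave the short five-cell strip where it lies.

Things in the scene. Friction and masses are not known exactly. Their poses are not given: they have to be found in the camera images.
- feeder: Strip feeder fixed to the bench, grey base 225 x 70 mm. Origin on the bench under the inner face of the front lip, mid-channel; x runs along the channel from lip to spring end, z up. Channel open above, 34 mm wide; floor at z = 12 mm; side walls (4 mm thick) and lip (x = -6 to 0) end at z = 21 mm. The loaded strip is centred at x = 45 mm, underside z = 12 mm, pressed on the lip by the spring.
- follower (a joint): Travel in m of the dark block in the channel. 0: its flat front face (31 mm wide, z = 13 to 36 mm) is at feeder x = 45 mm; grows as it is pushed in +x, stop at 0.065. Spring force 2 N at 0, 5 N at the stop. A strip held above the lip pushes it back until the strip's tail is 0 to 20 mm past the lip, then goes down to the floor; once let go it is slid back against the lip (follower at 0.045).
- strip: The long white strip of eight joined cells, 90 x 20 x 40 mm, about 60 g, standing on the bench. Origin at the centre of its underside, x along its length, z up; both ends alike. Grip it across its 20 mm width in the upper half (19 mm or more above its underside), so that the fingers stay above the channel walls.
- rail (a joint): Travel in m of the steel rail, an inverted U 60 mm long, 58 mm wide, its roof at z = 57 to 61 mm. 0 open (spring end), 0.105 closed (over the strip); starts at 0 to 0.012. Slides along the feeder's -x with 1.5 N friction, stays where left. A black fin to grip stands on it: 30 mm along x, 12 mm thick in y, z = 61 to 91 mm, centred at feeder x = 155 mm minus the travel, y = 0.
- short_strip: Bystander: a like strip of only five cells, 57 x 20 x 40 mm. Origin at the centre of its underside, x along its length. It stays where it is.
Mind the look-alikes: they are no part of the job. What is shaped like the feeder but yellow is not meant.

How it is judged:
By the outcome, as a careful person would: the job done as asked, in the order asked, and still so for the second after the job is handed in, with the robot touching nothing.
It also fails if it takes over 48 s, if anything falls off the work surface, if the arm or the gripper's body presses on something with over 40 N, if the wrist force passes 120 N, or if a joint passes its speed limit or range.

## Working session

There is one attempt and no reset: what is moved stays moved. The work goes in short steps, Python scripts to look and compute and a tool call to move; the robot and the scene stay as the last step left them, time stands still between calls to the robot, and variables do not carry over. Pictures are saved under pics/ and viewed, and the job is handed in when it is done.

Besides the shell and the picture viewer there is one more tool, called after "Emit:" as name(argument=value, ...) on one line, values as JSON. send_rows: Moves the arm, as the interface text tells. Its arguments: {"type":"object","properties":{"increments":{"type":"array"}},"required":["increments"]}

```bash
mkdir -p pics; ls
python3 - <<'E'
from cell import r,cams
import cv2,numpy as np
o=r.observe();print(o['t'],o['tool_pos'],o['eef_rot'],o['contact_force'],o['finger_gap'],r.finger_overhang)
for n in ['top','side','wrist']:
    c=cams.capture(n);cv2.imwrite(f'pics/{n}0.png',c['img'][:,:,::-1]);np.savez(f'pics/{n}0.npz',**c)
    print(n,c['intrinsics'].tolist(),c['dist_coeffs'],c.get('R'),c.get('t'),c.get('T_tool_cam'))
E
```

```text
pics
0.0 [ 0.23544108 -0.60550762  0.40349778] [-0.58309717  0.40001439 -0.3984573   0.58413865] [-0.77797654 -0.46827911 -0.3573425 ] 0.998022915465693 0.1734
top [[378.4469220733587, 0.0, 323.21512368172057], [0.0, 378.4469220733587, 202.69725299437386], [0.0, 0.0, 1.0]] [-0.08698186  0.          0.          0.          0.        ] [[ 0.06125233 -0.99811751 -0.00309684]
 [-0.97778574 -0.05938092 -0.20101976]
 [ 0.20045745  0.01534098 -0.97958229]] [-0.17299548  0.39266225  0.82014682] None
side [[441.17825896915826, 0.0, 319.33312593889667], [0.0, 441.17825896915826, 200.4711636237156], [0.0, 0.0, 1.0]] [-0.10695662  0.          0.          0.          0.        ] [[-0.99703417 -0.07665967 -0.00679442]
 [-0.02713291  0.43275577 -0.9011028 ]
 [ 0.07201856 -0.89824593 -0.43355229]] [0.39519523 0.11560385 0.95423093] None
wrist [[305.24541217670765, 0.0, 324.2188677357618], [0.0, 305.24541217670765, 196.94854877347302], [0.0, 0.0, 1.0]] [0.00153367 0.         0.         0.         0.        ] None None [[ 9.99999782e-01 -6.59509659e-04 -2.71827966e-05  6.71424509e-04]
 [-1.80977496e-04 -3.13550325e-01  9.49571567e-01  3.05583545e-02]
 [-6.34774795e-04 -9.49571355e-01 -3.13550376e-01  8.02647468e-02]
 [ 0.00000000e+00  0.00000000e+00  0.00000000e+00  1.00000000e+00]]
```

View pics/top0.png

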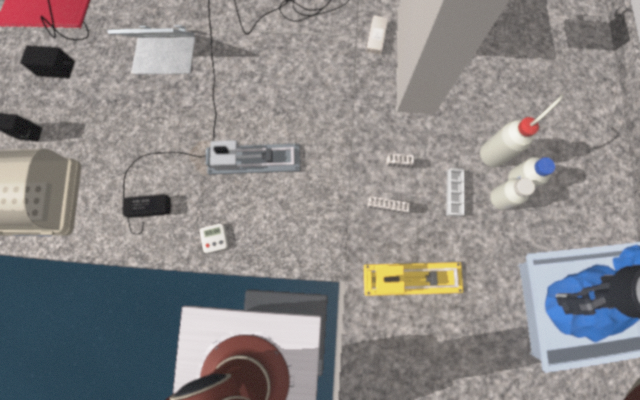

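View pics/side0.png

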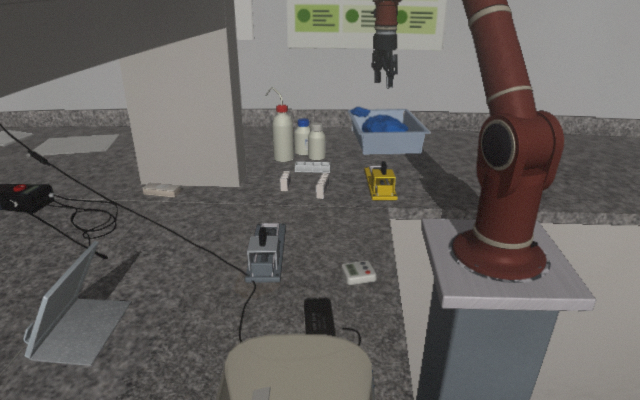

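View pics/wrist0.png

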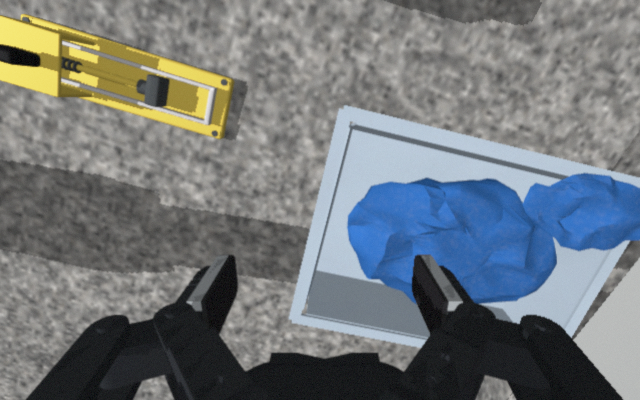

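Run:
```python
from cell import r
from scipy.spatial.transform import Rotation as R
o=r.observe();print(R.from_quat(o['eef_rot']).as_matrix().round(4))
```

```text
[[ 3.625e-01 -7.000e-04  9.320e-01]
 [-9.320e-01  1.800e-03  3.625e-01]
 [-1.900e-03 -1.000e+00  0.000e+00]]
```

```bash
cat > h.py <<'E'
import numpy as np,cv2
from scipy.spatial.transform import Rotation as Rot
def ray(c,uv,pose=None):
    p=cv2.undistortPoints(np.array(uv,float).reshape(-1,1,2),c['intrinsics'],c['dist_coeffs']).reshape(-1,2)
    d=np.c_[p,np.ones(len(p))]
    if 'R' in c: return -c['R'].T@c['t'], d@c['R']
    T=c['T_tool_cam'];Rw=Rot.from_quat(pose[1]).as_matrix()
    return np.array(pose[0])+Rw@T[:3,3], d@(Rw@T[:3,:3]).T
def onz(c,uv,z,pose=None):
    o,d=ray(c,uv,pose); return o+d*((z-o[2])/d[:,2])[:,None]
def proj(c,X,pose=None):
    X=np.atleast_2d(X).astype(float)
    if 'R' in c: R,t=c['R'],c['t']
    else:
        T=c['T_tool_cam'];Rw=Rot.from_quat(pose[1]).as_matrix()
        M=Rw@T[:3,:3];R=M.T;t=-R@(np.array(pose[0])+Rw@T[:3,3])
    return cv2.projectPoints(X,cv2.Rodrigues(R)[0],t,c['intrinsics'],c['dist_coeffs'])[0].reshape(-1,2)
def load(n):
    f=np.load(f'pics/{n}.npz',allow_pickle=True);d={}
    for k in f:
        if f[k].dtype!=object:d[k]=f[k]
    return d
E
python3 - <<'E'
from h import *
t=load('top0');s=load('side0')
print('cams',-t['R'].T@t['t'],-s['R'].T@s['t'])
print(onz(t,[(208,172),(298,169),(296,145),(210,145),(368,204),(409,209),(388,160),(413,159),(398,110),(436,112),(525,340)],0).round(3))
print('side pillar',onz(s,[(140,183),(240,187)],0).round(3))
def crop(n,src,a,b,w,h,k):
    c=load(src)['img'][b:b+h,a:a+w,::-1];cv2.imwrite(f'pics/{n}.png',cv2.resize(c,None,fx=k,fy=k,interpolation=cv2.INTER_CUBIC))
crop('ct','top0',195,125,115,60,6)
crop('cs','top0',355,140,115,85,6)
crop('css','side0',230,150,160,140,5)
E
```

```text
cams [ 0.23013139 -0.16193503  0.88179844] [0.32843747 0.83740135 0.52056508]
[[ 0.47   0.138  0.   ]
 [ 0.49  -0.082  0.   ]
 [ 0.551 -0.072  0.   ]
 [ 0.54   0.141  0.   ]
 [ 0.414 -0.255  0.   ]
 [ 0.408 -0.353  0.   ]
 [ 0.526 -0.3    0.   ]
 [ 0.533 -0.361  0.   ]
 [ 0.661 -0.322  0.   ]
 [ 0.662 -0.419  0.   ]
 [ 0.118 -0.63   0.   ]]
side pillar [[ 0.97  -0.329  0.   ]
 [ 0.654 -0.317  0.   ]]
```

View pics/ct.png

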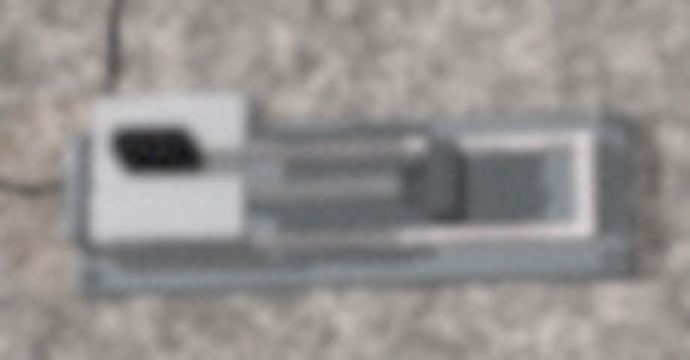

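View pics/cs.png

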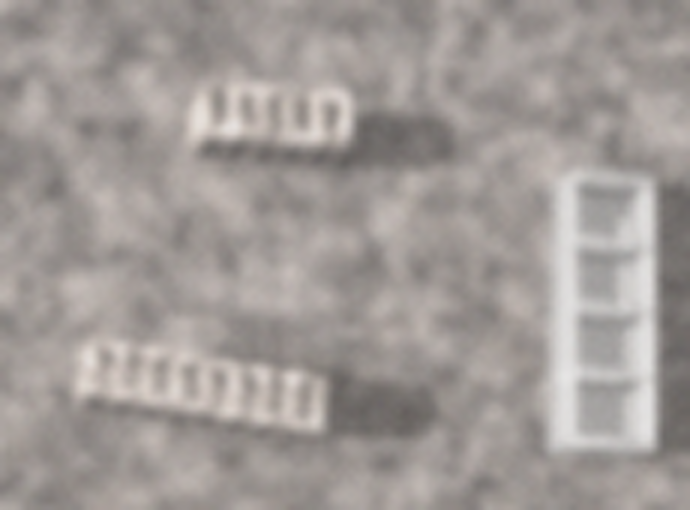

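View pics/css.png

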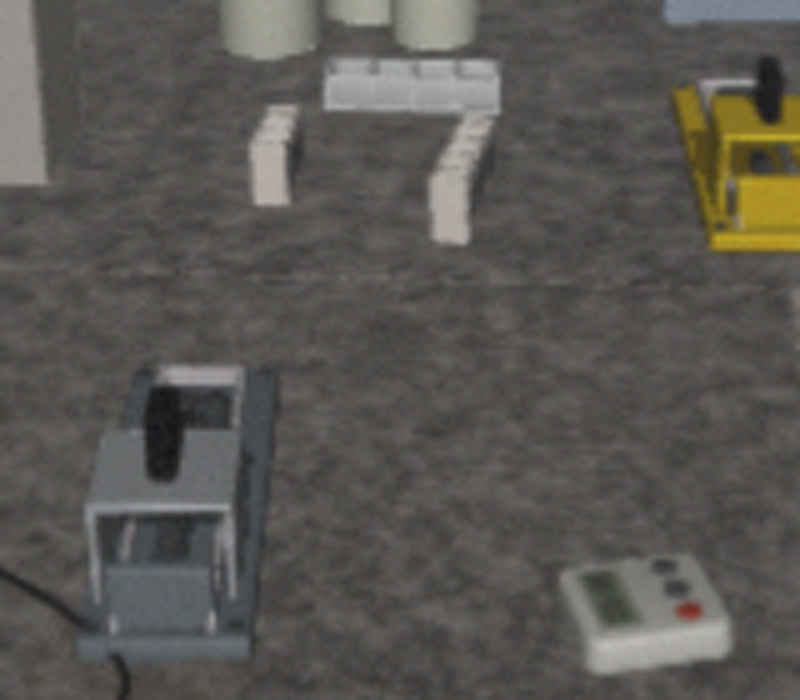

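Emit:
send_rows(increments=[{"delta_rot":[0,-6.9,0],"translation":[-0.022,0.007,0.028],"fingers":1},{"delta_rot":[0,-13.8,0],"translation":[-0.044,0.014,0.056],"fingers":1},{"delta_rot":[0,-20.7,0],"translation":[-0.066,0.021,0.084],"fingers":1},{"delta_rot":[0,-27.6,0],"translation":[-0.088,0.029,0.112],"fingers":1},{"delta_rot":[0,-34.4,0],"translation":[-0.11,0.037,0.139],"fingers":1}])

```text
t: 0.57
tool_pos: [0.3259, -0.4512, 0.3673]
eef_rot: [-0.676, 0.207, -0.207, 0.676]
contact_force: [0.7, 0.2, 0.2]
finger_gap: 1.0
```

```bash
cat >> h.py <<'E'
def d(tx,ty,tz,yaw=0.):
    "tool-frame shift/turn to target TCP, tool x at yaw (deg), y down"
    from cell import r
    o=r.observe();R0=Rot.from_quat(o['eef_rot']);c,s=np.cos(np.radians(yaw)),np.sin(np.radians(yaw))
    Rt=Rot.from_matrix(np.array([[c,s,0],[0,0,-1],[-s,c,0]]).T)
    print('t',round(o['t'],2),'pos',np.round(o['tool_pos'],4),'F',np.round(o['contact_force'],1),'gap',round(o['finger_gap'],3))
    print('shift',R0.inv().apply(np.array([tx,ty,tz])-o['tool_pos']).round(4),'rot',np.degrees((R0.inv()*Rt).as_rotvec()).round(2))
def snap(n,tag):
    from cell import r,cams
    o=r.observe();p=(np.array(o['tool_pos']),np.array(o['eef_rot']));c=cams.capture(n)
    cv2.imwrite(f'pics/{n}{tag}.png',c['img'][:,:,::-1]);np.savez(f'pics/{n}{tag}.npz',p0=p[0],p1=p[1],**c);return c,p
E
python3 -c "
from h import *
d(.415,-.30,.33)"
```

```text
t 0.57 pos [ 0.3259 -0.4512  0.3673] F [0.7 0.2 0.2] gap 1.0
shift [-0.0107  0.0374  0.1751] rot [-2.000e-02 -3.401e+01  1.000e-02]
```

Emit:
send_rows(increments=[{"delta_rot":[0,-6.8,0],"translation":[-0.002,0.007,0.035],"fingers":1},{"delta_rot":[0,-13.6,0],"translation":[-0.004,0.014,0.07],"fingers":1},{"delta_rot":[0,-20.4,0],"translation":[-0.006,0.021,0.105],"fingers":1},{"delta_rot":[0,-27.2,0],"translation":[-0.008,0.029,0.14],"fingers":1},{"delta_rot":[0,-34,0],"translation":[-0.011,0.037,0.175],"fingers":1}])

```text
t: 0.98
tool_pos: [0.4155, -0.3008, 0.3305]
eef_rot: [0.707, -0.0, 0.0, -0.707]
contact_force: [1.2, -0.4, -0.4]
finger_gap: 1.001
```

Emit:
send_rows(increments=[{"delta_rot":[0,0,0],"translation":[0,0,0],"fingers":1}])

```text
t: 1.07
tool_pos: [0.4184, -0.2946, 0.3297]
eef_rot: [-0.705, -0.004, 0.003, 0.71]
contact_force: [0.3, 0.8, 0.5]
finger_gap: 0.997
```

```bash
python3 -c "
from h import *
d(.415,-.30,.33)
snap('wrist','1')"
```

```text
t 1.07 pos [ 0.4184 -0.2946  0.3297] F [0.3 0.8 0.5] gap 0.997
shift [-0.0035 -0.0003 -0.0054] rot [-0.41  0.59  0.08]
```

View pics/wrist1.png

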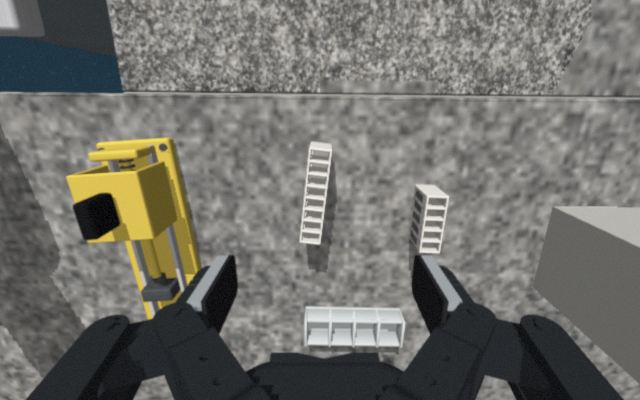

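Run:
```python
from h import *
c=load('wrist1');p=(c['p0'],c['p1'])
im=c['img'][120:260,280:460,::-1];cv2.imwrite('pics/w1c.png',cv2.resize(im,None,fx=4,fy=4,interpolation=cv2.INTER_CUBIC))
```

```text
(no output)
```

View pics/w1c.png

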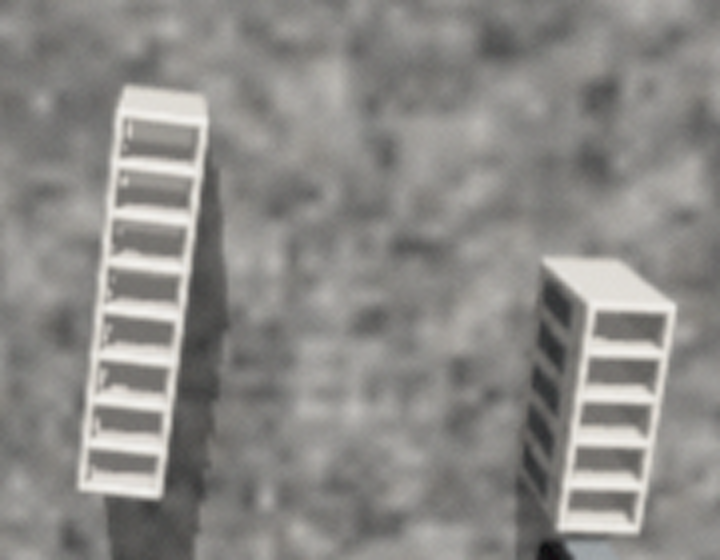

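Run:
```python
from h import *
c=load('wrist1');p=(c['p0'],c['p1'])
uv=np.array([(118,117),(207,125),(160,497),(79,491)])/4+[280,120]
P=onz(c,uv,.04,p);print(P.round(4),P.mean(0),np.linalg.norm(P-np.roll(P,1,0),axis=1))
v=P[0]+P[1]-P[2]-P[3];print('yaw of x (perp)',np.degrees(np.arctan2(v[1],v[0]))-90)
t=load('top0')
uv=np.array([(78,343),(325,373),(325,432),(78,395)])/6+[355,140]
Q=onz(t,uv[[0,1]],.04);print('top',Q, onz(t,uv[[2,3]],.04))
# feeder from top
uv=np.array([(575,148),(578,230),(597,130),(600,238),(405,142),(400,240)])/6+[195,125]
print(onz(t,uv,.021).round(4))
b=np.array([(70,140),(82,295),(630,275),(607,115)])/6+[195,125]
print(onz(t,b,.006).round(4))
```

```text
[[ 0.4059 -0.2557  0.04  ]
 [ 0.4249 -0.2572  0.04  ]
 [ 0.4153 -0.3451  0.04  ]
 [ 0.3963 -0.3437  0.04  ]] [ 0.41059432 -0.30042364  0.04      ] [0.0884729  0.01902842 0.08832748 0.01907996]
yaw of x (perp) -6.217758305659288
top [[ 0.42142743 -0.24986443  0.04      ]
 [ 0.4155057  -0.34429106  0.04      ]] [[ 0.39271224 -0.34465463  0.04      ]
 [ 0.40130292 -0.25061788  0.04      ]]
[[ 0.5311 -0.063   0.021 ]
 [ 0.497  -0.067   0.021 ]
 [ 0.5392 -0.0712  0.021 ]
 [ 0.4942 -0.0759  0.021 ]
 [ 0.5297  0.0053  0.021 ]
 [ 0.4888  0.0033  0.021 ]]
[[ 0.5284  0.1466  0.006 ]
 [ 0.463   0.1332  0.006 ]
 [ 0.4841 -0.0877  0.006 ]
 [ 0.5513 -0.0732  0.006 ]]
```

```bash
python3 -c "
from h import *
d(.4106,-.3004,.194,-6.2)"
```

```text
t 1.12 pos [ 0.4169 -0.298   0.3301] F [ 0.  -0.8  0.4] gap 1.001
shift [-0.0063  0.1361 -0.0029] rot [-0.22  6.37 -0.01]
```

Emit:
send_rows(increments=[{"delta_rot":[0,3,0],"translation":[-0.003,0.03,0],"fingers":0.8},{"delta_rot":[0,6.2,0],"translation":[-0.005,0.06,0],"fingers":0.8},{"delta_rot":[0,6.2,0],"translation":[-0.005,0.08,0],"fingers":0.8},{"delta_rot":[0,6.2,0],"translation":[-0.005,0.08,0],"fingers":0.8},{"delta_rot":[0,6.2,0],"translation":[-0.005,0.08,0],"fingers":0.8}])

```text
t: 1.53
tool_pos: [0.4094, -0.3029, 0.2502]
eef_rot: [-0.706, 0.042, -0.04, 0.706]
contact_force: [-0.2, 0.5, -0.1]
finger_gap: 0.801
```

```bash
python3 -c "
from h import *
d(.4106,-.3004,.194,-6.2)
snap('wrist','2')"
```

```text
t 1.53 pos [ 0.4094 -0.3029  0.2502] F [-0.2  0.5 -0.1] gap 0.801
shift [0.001  0.0562 0.0026] rot [-0.03 -0.44 -0.12]
```

View pics/wrist2.png

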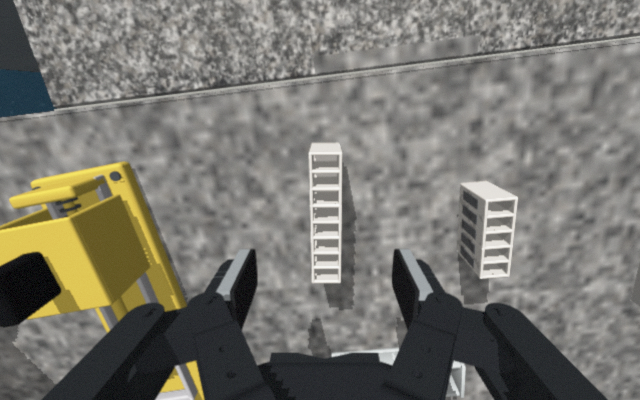

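Run:
```python
from h import *
c=load('wrist2');p=(c['p0'],c['p1'])
P=onz(c,[(310,153),(341.5,153),(341,283),(312,283)],.04,p);print(P.round(4),P.mean(0))
v=P[0]+P[1]-P[2]-P[3];print(np.degrees(np.arctan2(v[1],v[0]))-90)
d(*P.mean(0)[:2],.194,-6.2)
```

```text
[[ 0.4062 -0.2542  0.04  ]
 [ 0.4247 -0.2564  0.04  ]
 [ 0.4156 -0.3452  0.04  ]
 [ 0.3959 -0.3429  0.04  ]] [ 0.41062516 -0.29968557  0.04      ]
-6.256765499234987
t 1.58 pos [ 0.41   -0.303   0.2513] F [-0.3  0.   0.4] gap 0.802
shift [0.0002 0.0573 0.0034] rot [ 0.04 -0.42  0.04]
```

Both views agree, so I'll descend and grip.

Emit:
send_rows(increments=[{"delta_rot":[0,-0.2,0],"translation":[0.0005,0.025,0.003],"fingers":0.8},{"delta_rot":[0,-0.2,0],"translation":[0.0005,0.045,0.003],"fingers":0.8},{"delta_rot":[0,-0.2,0],"translation":[0.0005,0.056,0.003],"fingers":0.8},{"delta_rot":[0,-0.2,0],"translation":[0.0005,0.056,0.003],"fingers":0.6},{"delta_rot":[0,-0.2,0],"translation":[0.0005,0.056,0.003],"fingers":0.4}])

```text
t: 2.0
tool_pos: [0.4112, -0.2998, 0.1958]
eef_rot: [0.706, -0.039, 0.04, -0.706]
contact_force: [0.3, -0.6, -0.6]
finger_gap: 0.531
```

Emit:
send_rows(increments=[{"delta_rot":[0,0,0],"translation":[0,0,0],"fingers":0.1},{"delta_rot":[0,0,0],"translation":[0,0,0],"fingers":0},{"delta_rot":[0,0,0],"translation":[0,0,0],"fingers":0},{"delta_rot":[0,0,0],"translation":[0,0,0],"fingers":0},{"delta_rot":[0,0,0],"translation":[0,0,0],"fingers":0}])

```text
t: 2.42
tool_pos: [0.4112, -0.2997, 0.1964]
eef_rot: [0.707, -0.038, 0.04, -0.705]
contact_force: [-0.6, 0.6, 6.3]
finger_gap: 0.213
```

```bash
python3 -c "
from h import *
d(.4106,-.2997,.194,-6.2)
snap('wrist','3')"
```

```text
t 2.42 pos [ 0.4112 -0.2997  0.1964] F [-0.6  0.6  6.3] gap 0.213
shift [-0.0006  0.0024 -0.0001] rot [ 0.1  -0.17  0.15]
```

View pics/wrist3.png

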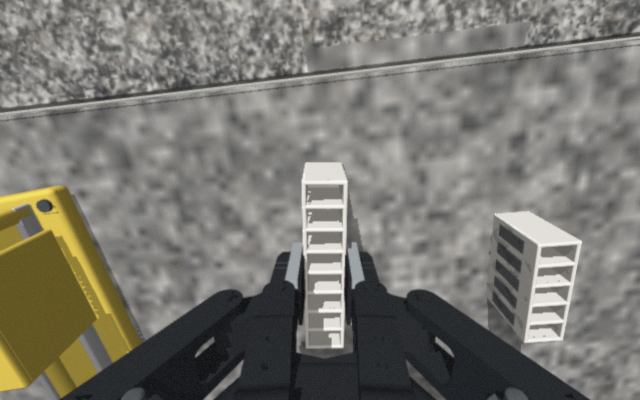

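Emit:
send_rows(increments=[{"delta_rot":[0,0,0],"translation":[0,-0.02,0],"fingers":0},{"delta_rot":[0,0,0],"translation":[0,-0.055,0],"fingers":0},{"delta_rot":[0,-3,0],"translation":[0.01,-0.09,0.02],"fingers":0},{"delta_rot":[0,-6,0],"translation":[0.03,-0.12,0.045],"fingers":0},{"delta_rot":[0,-9,0],"translation":[0.06,-0.134,0.07],"fingers":0}])

```text
t: 2.88
tool_pos: [0.4757, -0.238, 0.3322]
eef_rot: [0.708, 0.016, -0.015, -0.706]
contact_force: [0.3, -1.3, 0.0]
finger_gap: 0.216
```

```bash
python3 -c "
from h import *
d(.522,-.16,.33,5.4)"
```

```text
t 2.88 pos [ 0.4757 -0.238   0.3322] F [ 0.3 -1.3  0. ] gap 0.216
shift [0.0497 0.002  0.0759] rot [ 0.22 -2.88  0.12]
```

Emit:
send_rows(increments=[{"delta_rot":[0,-1.5,0],"translation":[0.016,0,0.025],"fingers":0},{"delta_rot":[0,-2.9,0],"translation":[0.033,0,0.05],"fingers":0},{"delta_rot":[0,-2.9,0],"translation":[0.05,0,0.076],"fingers":0},{"delta_rot":[0,-2.9,0],"translation":[0.05,0,0.076],"fingers":0},{"delta_rot":[0,-2.9,0],"translation":[0.05,0,0.076],"fingers":0}])

```text
t: 3.3
tool_pos: [0.5239, -0.1565, 0.3287]
eef_rot: [-0.706, -0.037, 0.036, 0.707]
contact_force: [-0.0, 0.1, -0.3]
finger_gap: 0.22
```

```bash
python3 -c "
from h import *
d(.522,-.16,.33,5.4)
snap('wrist','4');snap('top','4')
c=load('top4')['img'][125:185,195:310,::-1];cv2.imwrite('pics/t4c.png',cv2.resize(c,None,fx=6,fy=6,interpolation=cv2.INTER_CUBIC))
"
```

```text
t 3.3 pos [ 0.5239 -0.1565  0.3287] F [-0.   0.1 -0.3] gap 0.22
shift [-0.0023 -0.0013 -0.0033] rot [-0.05  0.45  0.08]
```

View pics/wrist4.png

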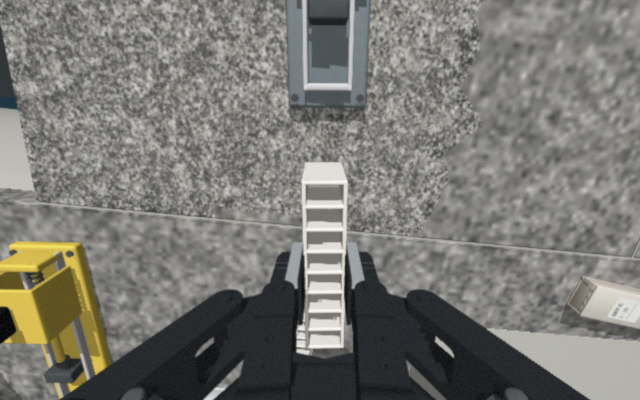

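Run:
```python
from h import *
im=load('wrist4')['img'][0:115,275:385,::-1];cv2.imwrite('pics/w4c.png',cv2.resize(im,None,fx=5,fy=5,interpolation=cv2.INTER_CUBIC))
```

```text
(no output)
```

View pics/w4c.png

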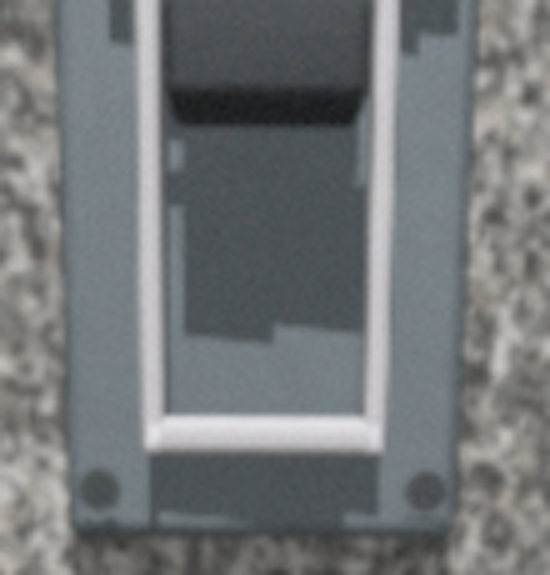

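Run:
```python
from h import *
c=load('wrist4');p=(c['p0'],c['p1'])
f=lambda a,z: onz(c,np.array(a)/5+[275,0],z,p)
I=f([(162,417),(367,417)],.021);O=f([(147,448),(383,448)],.021);W=f([(133,0),(399,0)],.021);B=f([(72,525),(455,525),(58,0),(478,0)],.006)
print('inner',I.round(4),'outer',O.round(4),'walls far',W.round(4),'base',B.round(4))
F=f([(172,88),(364,88)],.036);print('follower top front',F.round(4)); print('foll bottom',f([(172,125),(364,125)],.013).round(4))
m=W.mean(0)-O.mean(0);print('axis yaw',np.degrees(np.arctan2(m[1],m[0]))-90, 'lip yaw',np.degrees(np.arctan2(*(O[1]-O[0])[[1,0]])),np.degrees(np.arctan2(*(I[1]-I[0])[[1,0]])))
print(I.mean(0),O.mean(0),np.linalg.norm(I[1]-I[0]),np.linalg.norm(O[1]-O[0]),np.linalg.norm(W[1]-W[0]))
# strip in hand
S=proj(c,[[0,0,0]],p)
```

```text
inner [[ 0.5008 -0.068   0.021 ]
 [ 0.5356 -0.0645  0.021 ]] outer [[ 0.4987 -0.0732  0.021 ]
 [ 0.5389 -0.0691  0.021 ]] walls far [[ 0.4911 -0.0071  0.021 ]
 [ 0.5328 -0.0028  0.021 ]] base [[ 0.4852 -0.0877  0.006 ]
 [ 0.555  -0.0806  0.006 ]
 [ 0.4774 -0.0046  0.006 ]
 [ 0.5468  0.0025  0.006 ]]
follower top front [[ 0.4992 -0.0218  0.036 ]
 [ 0.5282 -0.0188  0.036 ]]
foll bottom [[ 0.4982 -0.0223  0.013 ]
 [ 0.5299 -0.0191  0.013 ]]
axis yaw 5.8995779740837975 lip yaw 5.813037369055781 5.814389471771745
[ 0.51821089 -0.06623834  0.021     ] [ 0.51881966 -0.07118212  0.021     ] 0.03491456051712067 0.040435967095145485 0.04192799702586226
```

View pics/t4c.png

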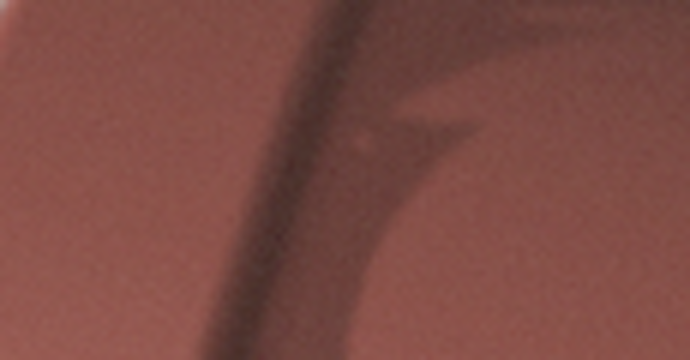

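Run:
```python
from h import *
c=load('wrist4');p=(c['p0'],c['p1'])
P=onz(c,[(303,182),(347,182),(344,348),(306,348)],p[0][2]-.156,p)
print((Rot.from_quat(p[1]).inv().apply(P-p[0])).round(4))
d(.5194,-.0781,.223,5.85)
```

```text
[[-0.0091  0.156   0.0451]
 [ 0.0096  0.1561  0.045 ]
 [ 0.0101  0.156  -0.0439]
 [-0.0095  0.1559 -0.0438]]
t 3.4 pos [ 0.5226 -0.1597  0.3281] F [-0.3 -0.9 -0.8] gap 0.221
shift [0.0047 0.1051 0.0816] rot [ 0.05 -0.35 -0.05]
```

Strip is centred in the hand. Approaching over the lip.

Emit:
send_rows(increments=[{"delta_rot":[0,-0.4,0],"translation":[0.002,0.015,0.025],"fingers":0},{"delta_rot":[0,-0.4,0],"translation":[0.004,0.035,0.05],"fingers":0},{"delta_rot":[0,-0.4,0],"translation":[0.005,0.06,0.075],"fingers":0},{"delta_rot":[0,-0.4,0],"translation":[0.005,0.075,0.0815],"fingers":0},{"delta_rot":[0,-0.4,0],"translation":[0.005,0.08,0.0815],"fingers":0}])

```text
t: 3.82
tool_pos: [0.5188, -0.0762, 0.2461]
eef_rot: [-0.706, -0.036, 0.039, 0.707]
contact_force: [0.9, -0.3, -0.2]
finger_gap: 0.216
```

Emit:
send_rows(increments=[{"delta_rot":[0,0,0],"translation":[0,0,0],"fingers":0}])

```text
t: 3.9
tool_pos: [0.5195, -0.0789, 0.247]
eef_rot: [0.706, 0.035, -0.037, -0.706]
contact_force: [-0.3, -0.9, -0.3]
finger_gap: 0.217
```

```bash
python3 -c "
from h import *
snap('wrist','5');snap('side','5')
d(.5194,-.0781,.223,5.85)
c=load('side5')['img'][120:290,200:330,::-1];cv2.imwrite('pics/s5c.png',cv2.resize(c,None,fx=4.5,fy=3.5,interpolation=cv2.INTER_CUBIC))
"
```

```text
t 4.0 pos [ 0.5205 -0.0798  0.2487] F [ 1.7 -0.3  0. ] gap 0.219
shift [-0.0009  0.0256  0.0018] rot [ 0.1  -0.11  0.05]
```

View pics/wrist5.png

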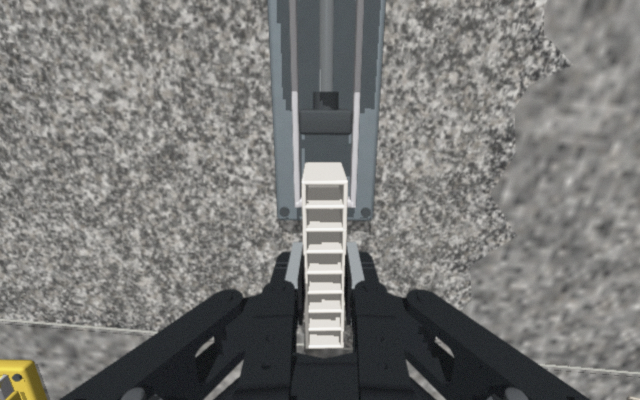

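View pics/s5c.png

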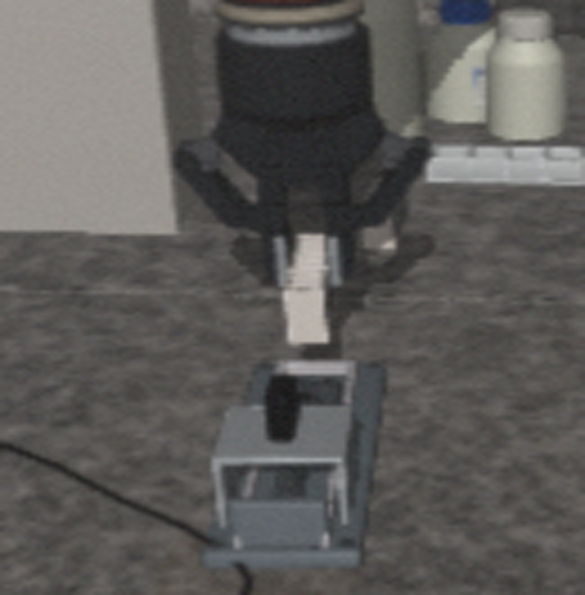

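Emit:
send_rows(increments=[{"delta_rot":[0,0,0],"translation":[-0.0005,0.012,0.001],"fingers":0},{"delta_rot":[0,0,0],"translation":[-0.0005,0.024,0.001],"fingers":0},{"delta_rot":[0,0,0],"translation":[-0.0005,0.024,0.001],"fingers":0}])

```text
t: 4.25
tool_pos: [0.5194, -0.0785, 0.2237]
eef_rot: [0.707, 0.035, -0.036, -0.706]
contact_force: [-1.5, -0.7, 0.1]
finger_gap: 0.222
```

```bash
python3 -c "
from h import *
d(.5128,-.0135,.223,5.85)
snap('wrist','6')
"
```

```text
t 4.25 pos [ 0.5194 -0.0785  0.2237] F [-1.5 -0.7  0.1] gap 0.222
shift [-0.      0.0007  0.0653] rot [ 0.06 -0.09 -0.07]
```

View pics/wrist6.png

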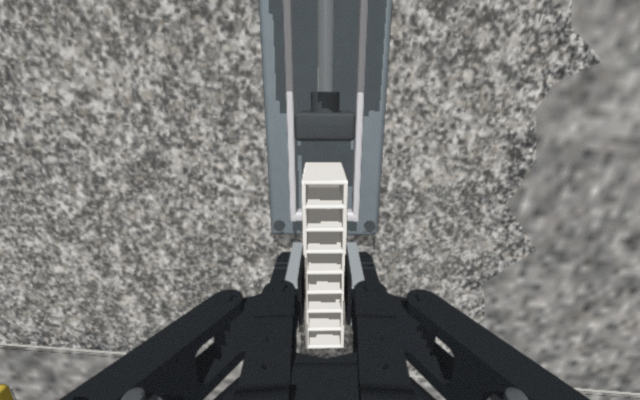

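Emit:
send_rows(increments=[{"delta_rot":[0,0,0],"translation":[0,0.001,0.007],"fingers":0},{"delta_rot":[0,0,0],"translation":[0,0.002,0.014],"fingers":0},{"delta_rot":[0,0,0],"translation":[0,0.002,0.022],"fingers":0},{"delta_rot":[0,0,0],"translation":[0,0.002,0.032],"fingers":0},{"delta_rot":[0,0,0],"translation":[0,0.002,0.042],"fingers":0}])

```text
t: 4.72
tool_pos: [0.5158, -0.0349, 0.2229]
eef_rot: [0.707, 0.037, -0.035, -0.706]
contact_force: [0.8, -4.8, 2.3]
finger_gap: 0.218
```

```bash
python3 -c "
from h import *
d(.5128,-.0135,.223,5.85)
snap('wrist','7')
"
```

```text
t 4.72 pos [ 0.5158 -0.0349  0.2229] F [ 0.8 -4.8  2.3] gap 0.218
shift [-0.0008 -0.0002  0.0216] rot [0.11 0.02 0.13]
```

View pics/wrist7.png

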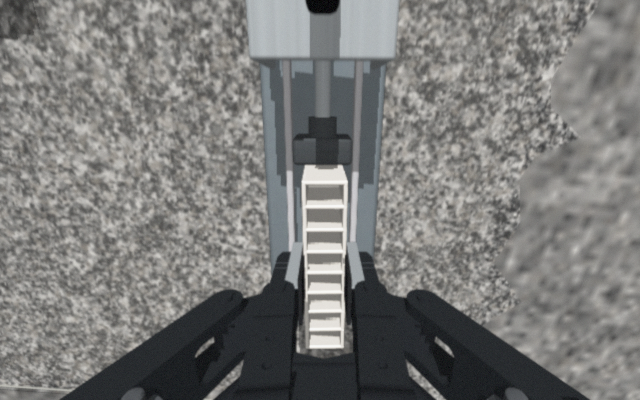

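Emit:
send_rows(increments=[{"delta_rot":[0,0,0],"translation":[0,0,0.008],"fingers":0},{"delta_rot":[0,0,0],"translation":[0,0,0.016],"fingers":0},{"delta_rot":[0,0,0],"translation":[0,0,0.0235],"fingers":0},{"delta_rot":[0,0,0],"translation":[0,0,0.0235],"fingers":0}])

```text
t: 5.1
tool_pos: [0.5133, -0.01, 0.2225]
eef_rot: [-0.706, -0.038, 0.037, 0.706]
contact_force: [2.7, -4.4, 0.0]
finger_gap: 0.213
```

```bash
python3 -c "
from h import *
d(.5128,-.0135,.208,5.85)
snap('wrist','8')
"
```

```text
t 5.1 pos [ 0.5133 -0.01    0.2225] F [ 2.7 -4.4  0. ] gap 0.213
shift [-0.0009  0.0145 -0.0035] rot [-0.01  0.21  0.11]
```

View pics/wrist8.png

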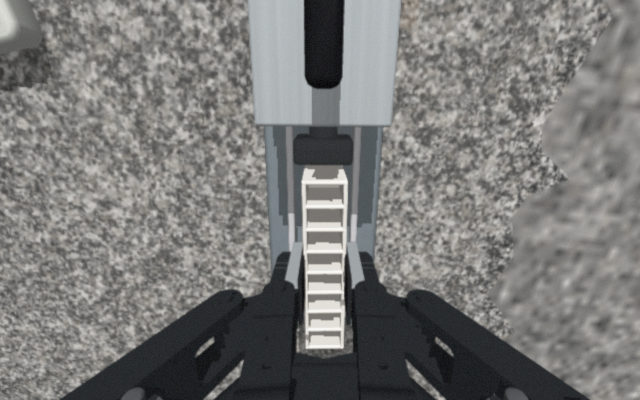

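Emit:
send_rows(increments=[{"delta_rot":[0,0,0],"translation":[-0.0005,0.004,-0.001],"fingers":0},{"delta_rot":[0,0,0],"translation":[-0.0005,0.008,-0.001],"fingers":0},{"delta_rot":[0,0,0],"translation":[-0.0005,0.012,-0.001],"fingers":0},{"delta_rot":[0,0,0],"translation":[-0.0005,0.012,-0.001],"fingers":0}])

```text
t: 5.48
tool_pos: [0.5119, -0.0131, 0.2089]
eef_rot: [0.706, 0.035, -0.037, -0.706]
contact_force: [0.9, -4.9, -1.6]
finger_gap: 0.214
```

```bash
python3 -c "
from h import *
d(.5128,-.0135,.208,5.85)
snap('wrist','9')
"
```

```text
t 5.48 pos [ 0.5119 -0.0131  0.2089] F [ 0.9 -4.9 -1.6] gap 0.214
shift [ 0.0009  0.0009 -0.0005] rot [ 0.02  0.04 -0.15]
```

View pics/wrist9.png

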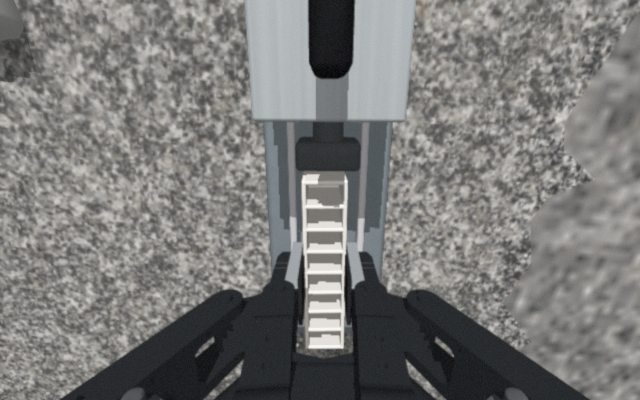

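Emit:
send_rows(increments=[{"delta_rot":[0,0,0],"translation":[0.001,0.0007,0],"fingers":0},{"delta_rot":[0,0,0],"translation":[0.001,0.0015,0],"fingers":0},{"delta_rot":[0,0,0],"translation":[0.001,0.0015,0],"fingers":0}])

```text
t: 5.78
tool_pos: [0.5125, -0.0126, 0.2085]
eef_rot: [0.706, 0.036, -0.038, -0.706]
contact_force: [-2.4, -4.8, 2.4]
finger_gap: 0.218
```

Emit:
send_rows(increments=[{"delta_rot":[0,0,0],"translation":[0,0.001,0],"fingers":0},{"delta_rot":[0,0,0],"translation":[0,0.001,0],"fingers":0}])

```text
t: 5.95
tool_pos: [0.5124, -0.0125, 0.2084]
eef_rot: [0.707, 0.036, -0.038, -0.706]
contact_force: [-2.9, -4.7, 9.7]
finger_gap: 0.216
```

Emit:
send_rows(increments=[{"delta_rot":[0,0,0],"translation":[0,0,0],"fingers":0}])

```text
t: 6.03
tool_pos: [0.5124, -0.0126, 0.2084]
eef_rot: [0.707, 0.036, -0.038, -0.706]
contact_force: [-3.2, -5.6, 8.7]
finger_gap: 0.213
```

```bash
python3 -c "
from h import *
snap('side','10');snap('wrist','10');d(.5128,-.0135,.208,5.85)
c=load('side10')['img'][120:290,200:330,::-1];cv2.imwrite('pics/s10c.png',cv2.resize(c,None,fx=4.5,fy=3.5,interpolation=cv2.INTER_CUBIC))
"
```

```text
t 6.13 pos [ 0.5124 -0.0125  0.2084] F [-2.9 -5.2  8.6] gap 0.219
shift [ 0.0003  0.0004 -0.001 ] rot [ 0.06  0.1  -0.17]
```

View pics/s10c.png

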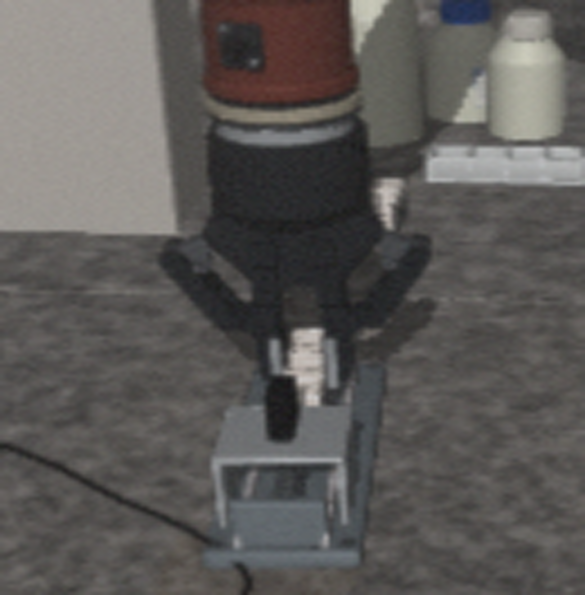

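Emit:
send_rows(increments=[{"delta_rot":[0,0,0],"translation":[0,0,0],"fingers":0.3},{"delta_rot":[0,0,0],"translation":[0,0,0],"fingers":0.4},{"delta_rot":[0,0,0],"translation":[0,0,0],"fingers":0.5},{"delta_rot":[0,0,0],"translation":[0,0,0],"fingers":0.6},{"delta_rot":[0,0,0],"translation":[0,0,0],"fingers":0.6}])

```text
t: 6.55
tool_pos: [0.5135, -0.0114, 0.2074]
eef_rot: [-0.706, -0.037, 0.037, 0.707]
contact_force: [0.1, 0.1, 0.3]
finger_gap: 0.6
```

```bash
python3 -c "
from h import *
snap('wrist','11');d(.5128,-.0135,.208,5.85)
"
```

```text
t 6.6 pos [ 0.5135 -0.0117  0.2074] F [-1.3 -0.2 -0.6] gap 0.596
shift [-0.0009 -0.0006 -0.0017] rot [-0.06  0.14  0.  ]
```

View pics/wrist11.png

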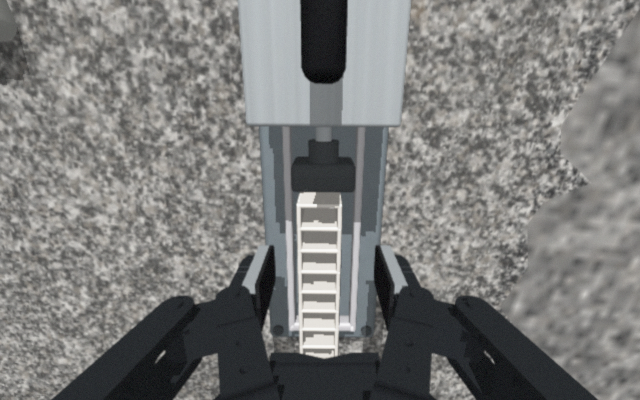

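```bash
cat >> h.py <<'E'
def fw(x,y,z):
    a=np.radians(95.85);ex=np.array([np.cos(a),np.sin(a),0]);ey=np.array([-ex[1],ex[0],0])
    return np.array([.5182,-.0662,0])+x*ex+y*ey+np.array([0,0,z])
E
python3 -c "
from h import *
c=load('wrist11');p=(c['p0'],c['p1'])
print(proj(c,[fw(0,.01,.052),fw(0,-.01,.052),fw(.09,.01,.052),fw(.09,-.01,.052),fw(0,.017,.021),fw(0,-.017,.021),fw(-.006,0,.021)],p).round(0))
im=c['img'][170:370,260:390,::-1];cv2.imwrite('pics/w11c.png',cv2.resize(im,None,fx=3,fy=3,interpolation=cv2.INTER_CUBIC))"
```

```text
[[303. 366.]
 [341. 366.]
 [299. 205.]
 [345. 205.]
 [295. 324.]
 [350. 324.]
 [323. 332.]]
```

View pics/w11c.png

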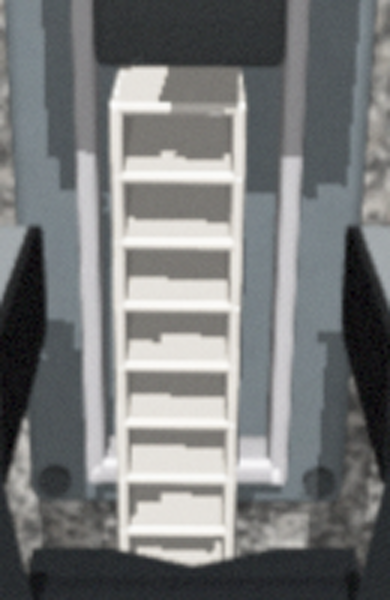

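Emit:
send_rows(increments=[{"delta_rot":[0,0,0],"translation":[0,-0.03,0],"fingers":0.6},{"delta_rot":[0,0,0],"translation":[0,-0.065,0],"fingers":0.6},{"delta_rot":[0,0,0],"translation":[0,-0.1,0],"fingers":0.6},{"delta_rot":[0,0,0],"translation":[0,-0.11,0],"fingers":0.6},{"delta_rot":[0,0,0],"translation":[0,-0.11,0],"fingers":0.6}])

```text
t: 7.02
tool_pos: [0.5144, -0.012, 0.3206]
eef_rot: [-0.706, -0.039, 0.034, 0.706]
contact_force: [0.6, -0.5, -0.9]
finger_gap: 0.599
```

```bash
python3 -c "
from h import *
d(.5128,-.0135,.31,5.85);snap('wrist','12')
"
```

```text
t 7.02 pos [ 0.5144 -0.012   0.3206] F [ 0.6 -0.5 -0.9] gap 0.599
shift [-0.0019  0.0106 -0.0014] rot [0.02 0.09 0.42]
```

View pics/wrist12.png

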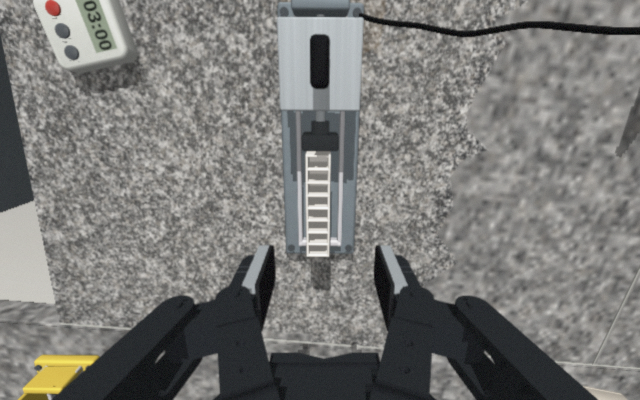

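Run:
```python
from h import *
c=load('wrist12');p=(c['p0'],c['p1'])
im=c['img'][0:120,265:375,::-1];cv2.imwrite('pics/w12c.png',cv2.resize(im,None,fx=5,fy=5,interpolation=cv2.INTER_CUBIC))
a=np.radians(95.85);ex=np.array([np.cos(a),np.sin(a)]);ey=np.array([-ex[1],ex[0]])
for uv,z in [((320,110),.061),((320,15),.061),((277,108),.061),((360,110),.061),((320,37),.091),((320,87),.061),((310,60),.091),((329,60),.091)]:
    q=onz(c,[uv],z,p)[0][:2]-[.5182,-.0662];print(uv,z,(q@ex).round(4),(q@ey).round(4))
```

```text
(320, 110) 0.061 0.1245 -0.0005
(320, 15) 0.061 0.1848 -0.0007
(277, 108) 0.061 0.1259 0.0305
(360, 110) 0.061 0.1245 -0.0294
(320, 37) 0.091 0.1669 -0.0008
(320, 87) 0.061 0.1401 -0.0005
(310, 60) 0.091 0.1545 0.0052
(329, 60) 0.091 0.1545 -0.0061
```

View pics/w12c.png

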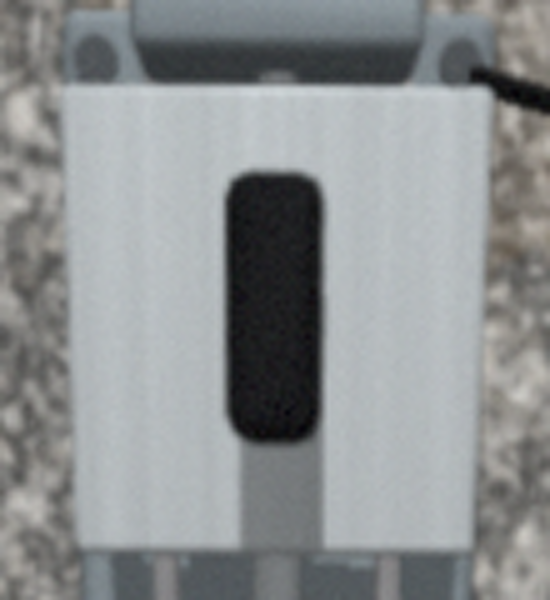

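```bash
python3 -c "
from h import *
print(fw(.154,0,0));d(*fw(.154,-.0005,.30),5.85)"
```

```text
[0.50250363 0.08699799 0.        ]
t 7.07 pos [ 0.5136 -0.0122  0.3185] F [ 0.3  0.1 -0.7] gap 0.599
shift [-0.0003  0.0184  0.0998] rot [0.01 0.09 0.16]
```

Emit:
send_rows(increments=[{"delta_rot":[0,0,0],"translation":[0,0,0.03],"fingers":0.6},{"delta_rot":[0,0,0],"translation":[0,0.005,0.065],"fingers":0.6},{"delta_rot":[0,0,0],"translation":[0,0.018,0.1],"fingers":0.6},{"delta_rot":[0,0,0],"translation":[0,0.018,0.1],"fingers":0.6},{"delta_rot":[0,0,0],"translation":[0,0.018,0.1],"fingers":0.6}])

```text
t: 7.48
tool_pos: [0.5016, 0.0898, 0.2971]
eef_rot: [-0.706, -0.037, 0.041, 0.706]
contact_force: [0.0, -0.3, -0.5]
finger_gap: 0.605
```

```bash
python3 -c "
from h import *
snap('wrist','13');d(*fw(.154,-.0005,.243),5.85)"
```

```text
t 7.53 pos [0.5023 0.0877 0.2975] F [-0.3 -1.5  0. ] gap 0.599
shift [ 0.0009  0.0545 -0.0007] rot [ 0.03  0.24 -0.27]
```

View pics/wrist13.png

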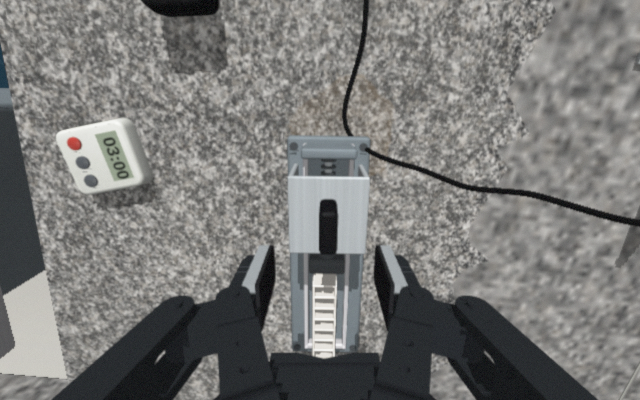

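Run:
```python
from h import *
c=load('wrist13');p=(c['p0'],c['p1'])
a=np.radians(95.85);ex=np.array([np.cos(a),np.sin(a)]);ey=np.array([-ex[1],ex[0]])
for uv,z in [((328,253),.061),((328,177),.061),((320.5,215),.091),((337,215),.091),((328,202),.091)]:
    q=onz(c,[uv],z,p)[0][:2]-[.5182,-.0662];print(uv,z,(q@ex).round(4),(q@ey).round(4))
```

```text
(328, 253) 0.061 0.1245 -0.0011
(328, 177) 0.061 0.1836 -0.0004
(320.5, 215) 0.091 0.1671 0.0042
(337, 215) 0.091 0.1672 -0.006
(328, 202) 0.091 0.1757 -0.0003
```

Run:
```python
from h import *
c=load('wrist13');p=(c['p0'],c['p1'])
print(proj(c,[fw(x,0,z) for x in (.139,.169) for z in (.061,.091)],p).round(1))
im=c['img'][130:290,270:390,::-1];cv2.imwrite('pics/w13c.png',cv2.resize(im,None,fx=4,fy=4,interpolation=cv2.INTER_CUBIC))
```

```text
[[326.8 235.5]
 [326.9 255.6]
 [327.2 197. ]
 [327.4 212.2]]
```

View pics/w13c.png

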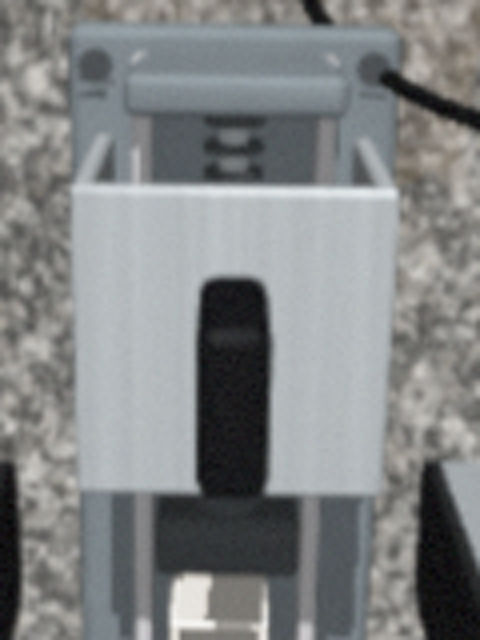

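Emit:
send_rows(increments=[{"delta_rot":[0,0,0],"translation":[0.001,0.02,0],"fingers":0.6},{"delta_rot":[0,0,0],"translation":[0.001,0.04,0],"fingers":0.6},{"delta_rot":[0,0,0],"translation":[0.001,0.054,0],"fingers":0.6},{"delta_rot":[0,0,0],"translation":[0.001,0.054,0],"fingers":0.6},{"delta_rot":[0,0,0],"translation":[0.001,0.054,0],"fingers":0.4}])

```text
t: 7.95
tool_pos: [0.504, 0.0857, 0.2446]
eef_rot: [0.707, 0.035, -0.037, -0.706]
contact_force: [0.9, 0.1, -0.0]
finger_gap: 0.474
```

Emit:
send_rows(increments=[{"delta_rot":[0,0,0],"translation":[0,0,0],"fingers":0.2},{"delta_rot":[0,0,0],"translation":[0,0,0],"fingers":0},{"delta_rot":[0,0,0],"translation":[0,0,0],"fingers":0},{"delta_rot":[0,0,0],"translation":[0,0,0],"fingers":0},{"delta_rot":[0,0,0],"translation":[0,0,0],"fingers":0}])

```text
t: 8.37
tool_pos: [0.5034, 0.0868, 0.2465]
eef_rot: [0.707, 0.036, -0.037, -0.706]
contact_force: [-3.5, -0.8, 5.3]
finger_gap: 0.123
```

```bash
python3 -c "
from h import *
snap('wrist','14');d(*fw(.154,-.001,.243),5.85);d(*fw(.049,-.001,.243),5.85)"
```

```text
t 8.42 pos [0.5034 0.0868 0.2465] F [-2.7 -2.4  6.7] gap 0.123
shift [0.0002 0.0035 0.0002] rot [ 0.05  0.02 -0.09]
t 8.42 pos [0.5034 0.0868 0.2465] F [-2.7 -2.4  6.7] gap 0.123
shift [ 1.000e-04  3.600e-03 -1.048e-01] rot [ 0.05  0.02 -0.09]
```

View pics/wrist14.png

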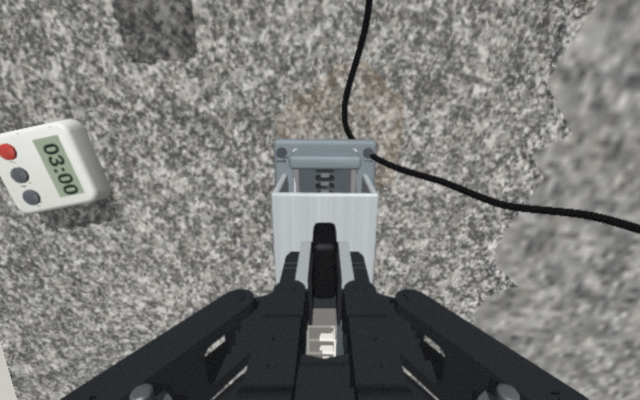

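Emit:
send_rows(increments=[{"delta_rot":[0,0,0],"translation":[0,-0.001,-0.008],"fingers":0},{"delta_rot":[0,0,0],"translation":[0,-0.001,-0.02],"fingers":0},{"delta_rot":[0,0,0],"translation":[0,-0.001,-0.033],"fingers":0},{"delta_rot":[0,0,0],"translation":[0,-0.001,-0.046],"fingers":0},{"delta_rot":[0,0,0],"translation":[0,-0.001,-0.058],"fingers":0}])

```text
t: 8.83
tool_pos: [0.5092, 0.0289, 0.2465]
eef_rot: [-0.706, -0.036, 0.037, 0.706]
contact_force: [-3.9, 1.2, 1.2]
finger_gap: 0.124
```

```bash
python3 -c "
from h import *
d(*fw(.049,-.001,.246),5.85)"
```

```text
t 8.83 pos [0.5092 0.0289 0.2465] F [-3.9  1.2  1.2] gap 0.124
shift [ 0.0002  0.0005 -0.0465] rot [-0.03  0.06 -0.15]
```

Emit:
send_rows(increments=[{"delta_rot":[0,0,0],"translation":[0.0005,0,-0.012],"fingers":0},{"delta_rot":[0,0,0],"translation":[0.0005,0,-0.024],"fingers":0},{"delta_rot":[0,0,0],"translation":[0.0005,0,-0.035],"fingers":0},{"delta_rot":[0,0,0],"translation":[0.0005,0,-0.042],"fingers":0},{"delta_rot":[0,0,0],"translation":[0.0005,0,-0.046],"fingers":0}])

```text
t: 9.25
tool_pos: [0.5139, -0.0168, 0.2465]
eef_rot: [-0.706, -0.035, 0.037, 0.707]
contact_force: [-7.1, 6.4, 3.2]
finger_gap: 0.126
```

Emit:
send_rows(increments=[{"delta_rot":[0,0,0],"translation":[0,0,-0.002],"fingers":0},{"delta_rot":[0,0,0],"translation":[0,0,-0.002],"fingers":0}])

```text
t: 9.42
tool_pos: [0.5139, -0.017, 0.2465]
eef_rot: [-0.705, -0.035, 0.038, 0.707]
contact_force: [-5.6, 3.9, 3.3]
finger_gap: 0.124
```

```bash
python3 -c "
from h import *
d(*fw(.049,-.001,.246),5.85)"
```

```text
t 9.42 pos [ 0.5139 -0.017   0.2465] F [-5.6  3.9  3.3] gap 0.124
shift [ 0.0002  0.0005 -0.0004] rot [-0.18  0.1  -0.23]
```

Emit:
send_rows(increments=[{"delta_rot":[0,0,0],"translation":[0,0,-0.002],"fingers":0},{"delta_rot":[0,0,0],"translation":[0,0,-0.003],"fingers":0},{"delta_rot":[0,0,0],"translation":[0,0,-0.003],"fingers":0}])

```text
t: 9.67
tool_pos: [0.514, -0.0177, 0.2465]
eef_rot: [-0.704, -0.036, 0.039, 0.708]
contact_force: [-5.9, 8.8, 3.1]
finger_gap: 0.122
```

Emit:
send_rows(increments=[{"delta_rot":[0,0,0],"translation":[0,0,0],"fingers":0.2},{"delta_rot":[0,0,0],"translation":[0,0,0],"fingers":0.4},{"delta_rot":[0,0,0],"translation":[0,0,0],"fingers":0.6},{"delta_rot":[0,0,0],"translation":[0,0,0],"fingers":0.6},{"delta_rot":[0,0,0],"translation":[0,0,0],"fingers":0.6}])

```text
t: 10.08
tool_pos: [0.5164, -0.0218, 0.2468]
eef_rot: [0.706, 0.037, -0.036, -0.706]
contact_force: [0.4, 0.4, -0.2]
finger_gap: 0.594
```

Emit:
send_rows(increments=[{"delta_rot":[0,0,0],"translation":[0,-0.03,0],"fingers":0.6},{"delta_rot":[0,0,0],"translation":[0,-0.06,0],"fingers":0.6},{"delta_rot":[0,0,0],"translation":[0,-0.09,-0.02],"fingers":0.6},{"delta_rot":[0,0,0],"translation":[0,-0.1,-0.06],"fingers":0.6},{"delta_rot":[0,0,0],"translation":[0,-0.1,-0.08],"fingers":0.6}])

```text
t: 10.5
tool_pos: [0.5254, -0.1047, 0.3502]
eef_rot: [0.708, 0.038, -0.033, -0.704]
contact_force: [-0.1, 0.1, -1.2]
finger_gap: 0.6
```

Emit:
send_rows(increments=[{"delta_rot":[0,0,0],"translation":[0,0,0],"fingers":0.6}])

```text
t: 10.58
tool_pos: [0.5244, -0.1076, 0.3475]
eef_rot: [0.708, 0.034, -0.032, -0.704]
contact_force: [-0.9, -0.4, -1.3]
finger_gap: 0.605
```

Run:
```python
from h import *
c,p=snap('wrist','15');snap('side','15');d(*fw(.049,-.001,.246),5.85)
print('closed pred',proj(c,[fw(x,y,.061) for x in (.02,.08) for y in (-.029,.029)],p).round(1))
c=load('side15')['img'][150:290,220:330,::-1];cv2.imwrite('pics/s15c.png',cv2.resize(c,None,fx=5,fy=4,interpolation=cv2.INTER_CUBIC))
```

```text
t 10.68 pos [ 0.524  -0.1019  0.3466] F [0.1 0.9 0.4] gap 0.597
shift [-0.0013  0.1006  0.0851] rot [ 0.01 -0.07  0.01]
closed pred [[356.2 117. ]
 [284.7 117.7]
 [358.1  34.3]
 [280.6  35.1]]
```

View pics/wrist15.png

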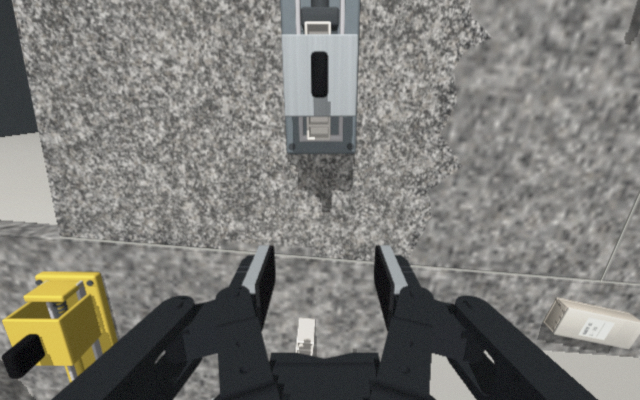

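View pics/s15c.png

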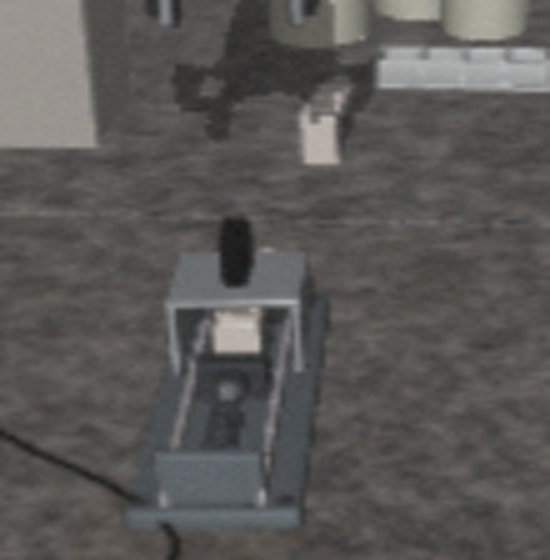

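Run:
```python
from h import *
c=load('wrist15');p=(c['p0'],c['p1'])
im=c['img'][0:160,265:375,::-1];cv2.imwrite('pics/w15c.png',cv2.resize(im,None,fx=5,fy=5,interpolation=cv2.INTER_CUBIC)[:800])
cv2.imwrite('pics/w15c.png',cv2.resize(im,None,fx=5,fy=3.7,interpolation=cv2.INTER_CUBIC))
print(proj(c,[fw(0,-.017,.021),fw(-.006,0,.021),fw(0,-.01,.052),fw(.09,-.01,.052),fw(.09,0,.036)],p))
```

```text
[[338.88701006 135.72872743]
 [321.20041646 142.20779701]
 [332.46876477 140.45714987]
 [332.36022248  22.17504873]
 [319.56709279  26.68576593]]
```

View pics/w15c.png

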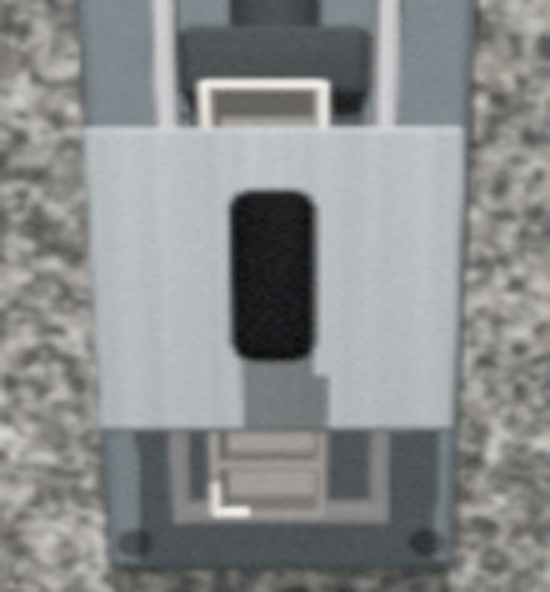

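```bash
python3 -c "
from cell import r
o=r.observe();print(o['t'],o['contact_force'])
print(r.finish_job())"
```

```text
10.6833 [0.14259071 0.90025499 0.37987828]
the job is handed in; nothing more can be done
None
```

The long strip is loaded in the grey feeder and the steel rail is slid home over it. I handed the job in at 10.7 s, with the gripper open and clear of everything.

- **Strip:** I gripped it in its upper half and pushed the follower back until the tail was about 10 mm past the lip. It went down until about 9 N showed contact with the floor, and I let go. In the last wrist picture its ends are within about 1 pixel (1 mm) of where a loaded strip should appear.
- **Rail:** I pulled it by the fin over about 105 mm. It then stopped moving and the force rose to 8.8 N, well above the 1.5 N friction, so I take it to be at its stop. Its edges in that picture are within about 1 pixel of the closed position.
- **Short strip:** it was never touched and still stands in its place in the last pictures, but I did not measure its position again.

No check failed or disagreed. The strip sits about 2 mm to one side of mid-channel, which the channel width allows. During the rail pull the sensor also showed up to 7 N of sideways force; it was gone once I let go.

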